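Slide the blue-lidded tin upright into its open ring stall and turn the hook across it

ROBOT

A 6-joint arm with a two-finger parallel gripper is mounted at the origin on the work surface. World frame = base frame: x ahead of the robot, y to its left, z up, the work surface at z = 0. Lengths are in m, angles in rad, forces in N, time in s.
With the tool pointing down it reaches from about 0.35 to 1 m from the base axis. Payload 7.1 kg.
Tool frame: the origin (TCP) lies between the finger pads; the fingertips stand 22 mm ahead of it and the grasp point (between the pads) lies 3 mm ahead of it; x points along the fingers, y is the direction in which the jaws open and shut, and the axes are right-handed (so a half turn about x gives the same grasp; the last joint's range is limited). The gripper opens to 85 mm and grips with 20 to 120 N. Pads are 22 mm wide; open, the fingers measure 114 mm over their backs; the gripper's body (76 mm by 85 mm) begins 54 mm behind the grasp point. The pads swing forward as they close: fully open they stand 13 mm farther back than shut.
Start: joints at [-1.172, 0.423, 1.63, -0, 1.089, -0.019], TCP at [0.254, -0.571, 0.253] pointing down, gripper open.
Joint ranges: [-3, 3], [-0.9, 2.11], [0.09, 2.58], [-1.31, 4.45], [0.11, 2.69], [-2.54, 2.54]. Speed limits (rad/s): [2.39, 2.39, 3.01, 3.14, 3.14, 3.14].

INTERFACE

Orientations are given as a rotation vector (axis times angle).
In Python, from rig import manip gives the robot as it stands. The module is installed in compiled form; this text tells all that it offers. Calls block until the motion is done:
- manip.move_to(position, orientation): joint-space move of the TCP to a pose.
- manip.servo_line(position, orientation=None, rate=0.15): straight line of the TCP; orientation=None keeps the orientation; rate is the mean speed in m/s.
- manip.set_joints(angles): joint-space move.
- manip.command_gripper(opening, f_grip=None): finger opening in m; f_grip is the grip in N (None keeps the last); returns when the fingers have stopped.
- manip.hold(seconds).
- manip.solve_ik(position, orientation): joint angles nearest the present ones, or None.
- manip.camera(name): name is "side" or "top" or "wrist"; returns a dict with "image" (480x640x3 uint8, red, green, blue), "fx", "fy", "cx", "cy" (pixels), "cam_to_world" (4x4, takes a point from camera to world coordinates); the wrist camera has in their place "mount" (4x4, takes a point from camera to tool coordinates, whose origin is the TCP and whose axes are the tool frame's). Camera axes: x right, y down, z forward; pixel columns grow to the right and rows downward; lengths in m; the calibration is good to about 2 mm. A picture is of the moment at which its call begins: read the wrist's pose just before it. There is no depth.
A pose or a line that the arm cannot do raises manip.IKError and nothing moves.
- manip.sign_off(): hands the job in, once; it reports no verdict.
Readings, each from a call of its own:
- manip.get_time(): time.
- manip.get_joint_positions(): joint angles.
- manip.get_joint_vel(): joint speeds.
- manip.get_tau(): joint torques, N m.
- manip.get_position(): TCP position.
- manip.get_ee_rot(): TCP orientation.
- manip.get_contact_force(): force on the tool from outside, world axes, zero at the start.
- manip.get_torque(): the same for the moment, N m.
- manip.get_width(): finger opening in m.
Only numpy, scipy, OpenCV 4.12 (cv2) and the standard library are available. Lean on these libraries where they do the work, as an engineer would, in place of code of your own. Each camera call takes 0.05 s, during which the arm holds its last target.

TASK

Turn the steel hook aside, slide the blue-lidded tin along the counter, upright and without lifting it, fully home against the back of the empty ring stall, then turn the hook back all the way across the stall's mouth so that the tin is kept in. Leave the other tins, the bowl, the jar, the shaker, the scoop and the spoons where they stand.

Things in the scene. Friction and masses are not known exactly. Their poses are not given: they have to be found in the camera images.
- tin: Tin to put away: closed round aluminium tin with a flat BLUE lid, 90 mm diameter, 75 mm high, 0.2 to 0.45 kg, too wide to grasp. Origin: underside centre, z up. Starts on the counter left or right of the clutter. Slides upright when pushed at 20 to 45 mm height; two fingertips 30 mm apart steady it.
- stall: Empty stall: fixed U-shaped steel band on the counter, the only one with a hook; its place along the board varies. Origin on the counter at the centre of the half ring (inner radius 48 mm, at +x); mouth to its -x; z up. Straight walls to x = -30 mm, inner width 96 mm, then lips flare to x = -42, y = +-58 mm. Walls 4 mm thick, top 40 mm high. The tin slides in on the counter.
- stall_home (a point): Where the underside centre of the tin lies when it is fully home against the back of the half ring: on the counter, 3 mm along +x of the stall's origin.
- hook (a joint): Steel hook on a vertical pivot at x = -58, y = +64 mm of the stall's frame (black 20 mm knob on it, top 60 mm high). 0 rad = fully across the mouth (arm to the stall's -y); grows as the arm swings out through -x (1.57) towards +y, stop at 2.5. Must be past about 1.4 for the tin to pass. Light friction (1 N at the pin), stays where left. Starts at 0.2 to 0.85.
- hook_pin (a point): Top (82 mm high) of the hook's upright end pin, steel, 8 mm diameter. At hook angle q it stands at x = -58 - 45 sin q, y = 64 - 45 cos q mm in the stall's frame. The arm from pivot to pin is 8 mm wide, 38 to 46 mm above the counter. Push the pin sideways with closed fingertips (ends 55 mm above the counter) kept square to the arm, or pinch it.
- board: Fixed low pegboard strip behind the three stalls, 540 mm long, 14 mm thick, 85 mm high. Origin on the counter, on the line of the stalls' origins; the panel is at its x = +75 mm. Stalls stand at its y = -180, 0 and +180 mm, turned as it is. z up.
- stall_b: Fixed ring stall, same shape and frame as the empty one, without hook; holds a plain tin.
- stall_c: Fixed ring stall, same shape and frame as the empty one, without hook; holds a plain tin.
- tin_b: Plain aluminium tin 90 mm diameter, 75 mm high, in one stall. Origin at underside centre. Leave alone.
- tin_c: Plain aluminium tin 90 mm diameter, 75 mm high, in another stall. Origin at underside centre. Leave alone.
- tin_d: Plain aluminium tin 90 mm diameter, 75 mm high, on the counter beyond the +y end of the board. Origin at underside centre. Leave alone.
- bowl: Red ceramic bowl, 120 mm across the rim, 50 mm high. Origin at underside centre. On the side opposite the blue tin. Leave alone.
- jar: Amber glass spice jar with black cap, 44 mm diameter, 66 mm high. Origin at underside centre. Leave alone.
- shaker: White ceramic shaker with steel top, 44 mm diameter, 66 mm high. Origin at underside centre. Leave alone.
- scoop: White plastic scoop, box-shaped 55 x 44 x 28 mm, with a 16 mm wide handle along its -x to 98 mm from its origin (under the middle of the box). Leave alone.
- spoons: Four steel measuring spoons on a ring, lying fanned out along its +x to 125 mm from its origin (centre of the ring), 10 mm high. Leave alone.

How it is judged:
On the way, in this order (a step that is already met when the one before it is completed fails the run):
1. the blue-lidded tin stands fully home in the empty stall (horizontal distance between tin and stall_home below 0.008 m and angle between tin's own z axis and vertical below 0.08 rad and height (world z) of tin below 0.006 m), for 0.2 s.
2. the hook is turned all the way across the stall's mouth (value of joint hook below 0.12 rad), for 0.2 s.
At the end, for the whole second after the job is handed in: The blue-lidded tin stands upright on the counter (tilt under 0.08 rad) at rest within 8 mm of its home point in the stall, the hook is within 0.12 rad of fully across, and every bystander is within 20 mm of where it stood (all of step 1 and value of joint hook below 0.12 rad and linear speed of tin below 0.02 m/s and distance of each of tin_b, tin_c, tin_d, bowl, jar, shaker, scoop, spoons from where it was at the start of the episode below 0.02 m); the robot touches nothing.
It fails at once if the blue-lidded tin is lifted off the counter or tipped (height (world z) of tin above 0.02 m or angle between tin's own z axis and vertical above 0.3 rad).
It fails at once if a bystander is knocked away (distance of any of tin_b, tin_c, tin_d, bowl, jar, shaker, scoop, spoons from where it was at the start of the episode above 0.02 m).
It fails at once if a standing bystander is tipped over (angle between any of tin_b, tin_c, tin_d, bowl, jar, shaker, scoop, spoons's own z axis and vertical above 0.4 rad).
It also fails if it takes over 72 s, if anything falls off the work surface, if the arm or the gripper's body presses on something with over 40 N, if the wrist force passes 120 N, or if a joint passes its speed limit or range.

## Working session

There is one attempt and no reset: what is moved stays moved. The work goes in short steps, each a Python script; the robot and the scene stay as the last script left them, time stands still between calls to the robot, and variables do not carry over. Pictures are saved under pics/ and viewed, and the job is handed in when it is done.

```bash
mkdir -p pics; ls
python3 - <<'E'
from rig import manip
import cv2,numpy as np
for n in ["side","top","wrist"]:
    c=manip.camera(n); cv2.imwrite(f"pics/{n}0.png",c["image"][:,:,::-1])
    print(n,c["fx"],c["fy"],c["cx"],c["cy"]); print(np.round(c.get("cam_to_world",c.get("mount")),4).tolist())
print(manip.get_time(),manip.get_position(),manip.get_ee_rot(),manip.get_width())
E
```

```text
pics
side 518.6368526279955 518.6368526279955 319.2918940335791 238.89894070006233
[[-0.9561, -0.1975, 0.2164, 0.2737], [-0.2928, 0.6715, -0.6807, 0.8934], [-0.0109, -0.7142, -0.6999, 0.9493], [0.0, 0.0, 0.0, 1.0]]
top 544.1495342136602 544.1495342136602 314.7279690899531 241.26176413677564
[[-0.0116, -0.9832, 0.1821, 0.2926], [-0.9999, 0.0136, 0.0093, 0.0354], [-0.0116, -0.182, -0.9832, 1.395], [0.0, 0.0, 0.0, 1.0]]
wrist 374.2839158357585 374.2839158357585 322.64595091793836 242.00245604132715
[[-0.0012, -0.3246, 0.9458, -0.1212], [1.0, -0.0003, 0.0012, -0.0006], [-0.0001, 0.9458, 0.3246, -0.0842], [0.0, 0.0, 0.0, 1.0]]
0.15 [ 0.25345553 -0.5708683   0.2527546 ] [ 1.9912764   0.4233197  -1.99175332] 0.08546739752250565
```

View pics/top0.png

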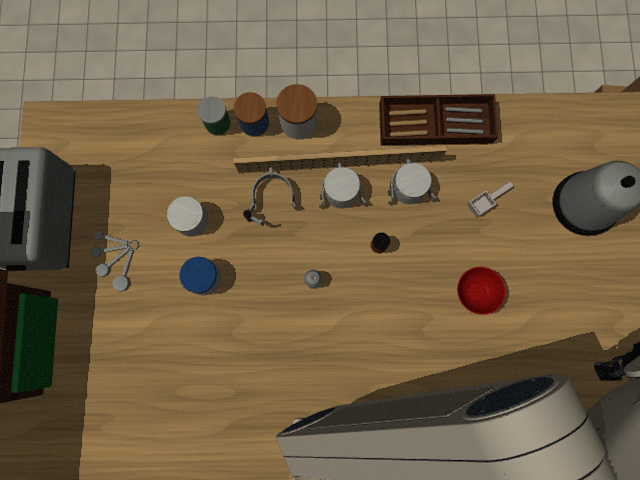

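View pics/side0.png

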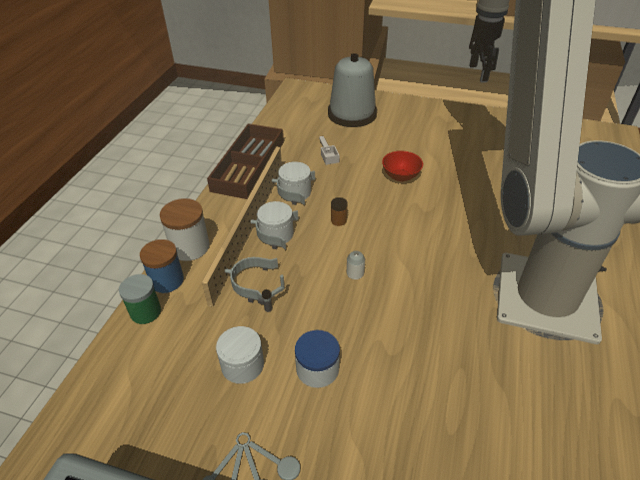

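The top view shows the empty stall at about (273,190), with its knob at (249,215), pin near (277,225), and the blue tin at (198,275). Tin_d is at (187,215), the shaker at (313,279) and the jar at (381,242). I'll enlarge this area.

Run:
```python
import cv2
a=cv2.imread("pics/top0.png"); cv2.imwrite("pics/top0c.png",cv2.resize(a[140:300,160:360],None,fx=4,fy=4,interpolation=cv2.INTER_CUBIC)[:600])
cv2.imwrite("pics/top0d.png",cv2.resize(a[140:220,220:460],None,fx=3.3,fy=3.3,interpolation=cv2.INTER_CUBIC))
a=cv2.imread("pics/side0.png"); cv2.imwrite("pics/side0c.png",cv2.resize(a[240:390,200:360],None,fx=4,fy=4,interpolation=cv2.INTER_CUBIC))
```

```text
(no output)
```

View pics/top0c.png

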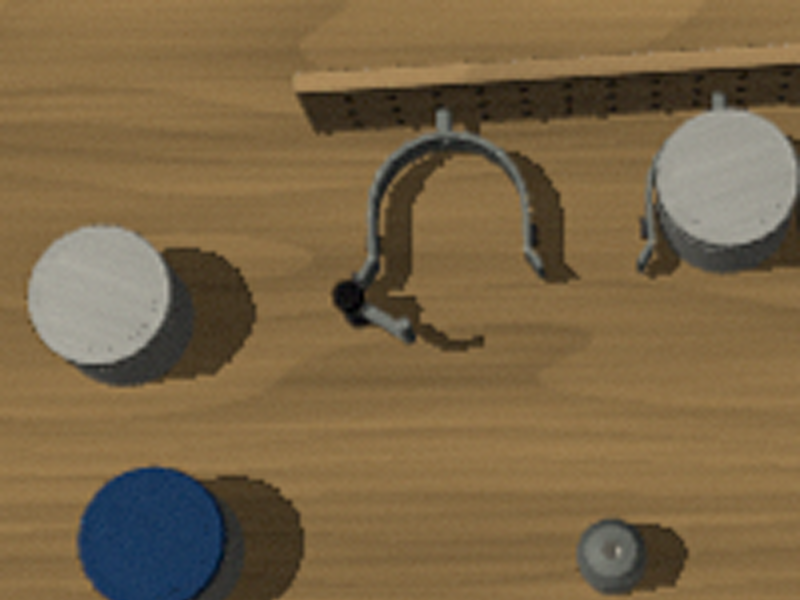

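View pics/side0c.png

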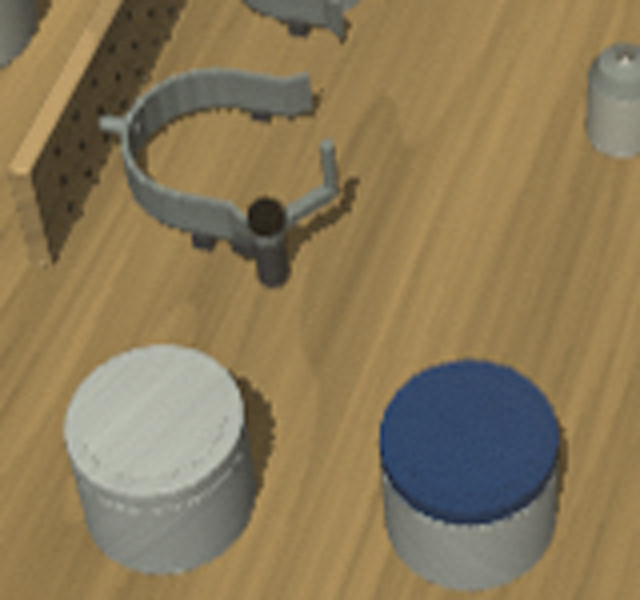

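View pics/top0d.png

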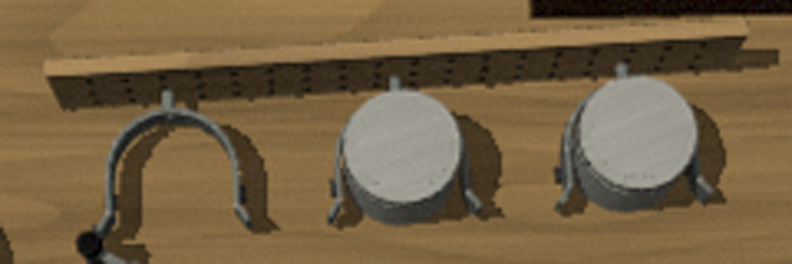

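```bash
cat > h.py <<'E'
import numpy as np,cv2
from scipy.optimize import least_squares
from scipy.spatial.transform import Rotation as R
CAM={"side":(518.6368526,319.29189,238.89894,np.array([[-0.9561,-0.1975,0.2164,0.2737],[-0.2928,0.6715,-0.6807,0.8934],[-0.0109,-0.7142,-0.6999,0.9493],[0,0,0,1]])),
"top":(544.14953,314.727969,241.261764,np.array([[-0.0116,-0.9832,0.1821,0.2926],[-0.9999,0.0136,0.0093,0.0354],[-0.0116,-0.182,-0.9832,1.395],[0,0,0,1]]))}
def px2w(cam,u,v,z):
    f,cx,cy,T=CAM[cam]; d=T[:3,:3]@np.array([(u-cx)/f,(v-cy)/f,1]); return T[:3,3]+d*(z-T[2,3])/d[2]
def w2px(cam,p):
    f,cx,cy,T=CAM[cam]; q=np.linalg.inv(T)@np.append(p,1); return np.array([f*q[0]/q[2]+cx,f*q[1]/q[2]+cy])
E
cat > m.py <<'E'
from h import *
def cc(u,v,s,ou,ov): return ((u+.5)/s-.5+ou,(v+.5)/s-.5+ov)
C=lambda u,v:cc(u,v,4,160,140); D=lambda u,v:cc(u,v,3.3,220,140); S=lambda u,v:cc(u,v,4,200,240)
for n,cam,p,z in [("knob","top",C(349,296),.06),("knob","side",S(267,217),.06),("pin","top",C(408,327),.082),("pin","side",S(327,145),.082),
 ("tinb","top",D(402,146),.075),("tinc","top",D(637,130),.075),("tind","top",C(100,295),.075),("tind","side",S(155,422),.075),
 ("bl","top",C(300,92),.085),("br","top",D(745,38),.085),("lip-y","top",C(542,274),.04),("shaker","top",C(614,553),.066),("shaker","side",(356,257),.066),("jar","top",(381,241),.066),("bowl","top",(482,290),.05)]:
    print(n,cam,np.round(px2w(cam,*p,z)*1000,1))
for n,(f,cx,cy,T) in CAM.items():
    a=cv2.imread(f"pics/{n}0.png"); m=((a[:,:,0].astype(int)-a[:,:,2]>60)&(a[:,:,0]>80)).astype(np.uint8)
    if n=="side": m[:320]=0;m[:,:290]=0;m[:,345:]=0
    else: m[:250]=0;m[:,:170]=0;m[:,225:]=0
    cs=max(cv2.findContours(m,0,2)[0],key=cv2.contourArea)
    mo=cv2.moments(m,True); c=(mo["m10"]/mo["m00"],mo["m01"]/mo["m00"]); print(n,c,cv2.boundingRect(cs),np.round(px2w(n,*c,.075)*1000,1))
E
python3 m.py
```

```text
knob top [613.1 218.4  60. ]
knob side [610.2 227.8  60. ]
pin top [587.6 178.6  82. ]
pin side [588.5 186.4  82. ]
tinb top [682.9 -21.1  75. ]
tinc top [ 692.8 -200.3   75. ]
tind top [612.4 372.1  75. ]
tind side [610.3 378.4  75. ]
bl top [739.5 247.3  85. ]
br top [ 761.5 -284.    85. ]
lip-y top [630.6  97.4  40. ]
shaker top [447.4  53.   66. ]
shaker side [446.4  68.1  66. ]
jar top [ 537.1 -116.4   66. ]
bowl top [ 413.9 -362.6   50. ]
side (296.4, 346.8) (296, 354, 1, 1) [498. 349.  75.]
top (197.0079275198188, 274.15741789354473) (180, 257, 35, 35) [459.2 336.8  75. ]
```

Run:
```python
from h import *
a=cv2.imread("pics/side0.png")
for p in [(613.1,218.4,60),(587.6,178.6,82),(612.4,372.1,75),(447.4,53,66),(459,336.8,75),(682.9,-21,75),(692.8,-200,75),(739.5,247,85),(537,-116,66),(0,0,0)]:
    q=w2px("side",np.array(p)/1000); print(p,q); cv2.drawMarker(a,tuple(int(round(t)) for t in q),(0,0,255),0,6)
cv2.imwrite("pics/ov.png",cv2.resize(a[100:400,180:580],None,fx=2,fy=2))
```

```text
(613.1, 218.4, 60) [266.67220964 290.43451829]
(587.6, 178.6, 82) [282.93562507 273.45913181]
(612.4, 372.1, 75) [238.65179529 342.34376832]
(447.4, 53, 66) [357.13023638 252.48776423]
(459, 336.8, 75) [316.92626679 346.58131556]
(682.9, -21, 75) [274.58844961 211.27301126]
(692.8, -200, 75) [293.81228829 169.85130015]
(739.5, 247, 85) [207.60797888 280.17697192]
(537, -116, 66) [339.61818505 201.20178218]
(0, 0, 0) [547.38793628 295.36027215]
```

View pics/ov.png

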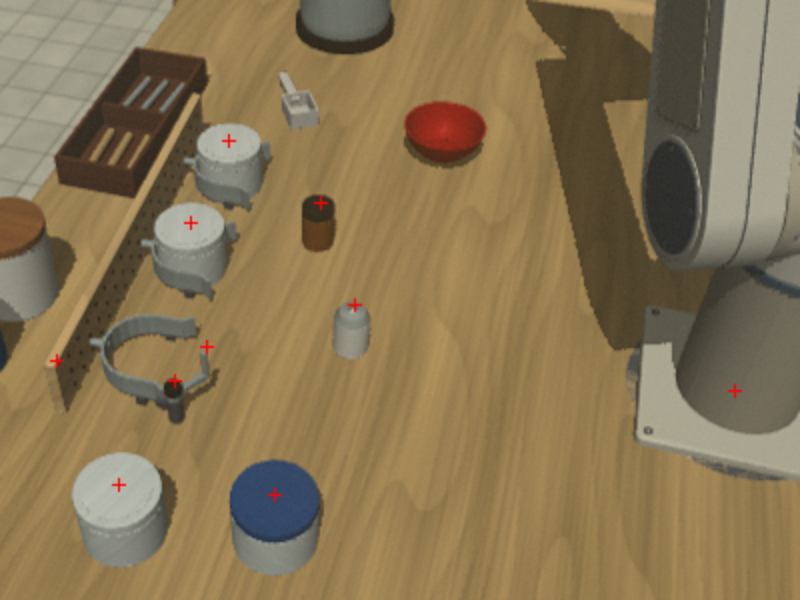

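The pictures agree to within a few mm. The pin and knob are 5–9 mm apart between views, so I'll refine with a closer wrist view over the work area.

```bash
cat >> h.py <<'E'
def rot(yaw):  # tool down, tool z pointing along world heading yaw
    c,s=np.cos(yaw),np.sin(yaw)
    return R.from_matrix(np.array([[0,-s,c],[0,c,s],[-1,0,0]])).as_rotvec()
def wshot(manip,name):
    p=np.array(manip.get_position());r=R.from_rotvec(manip.get_ee_rot()).as_matrix()
    c=manip.camera("wrist"); T=np.eye(4);T[:3,:3]=r;T[:3,3]=p;T=T@np.array(c["mount"])
    CAM[name]=(c["fx"],c["cx"],c["cy"],T); np.save(f"pics/{name}.npy",np.array([c["fx"],c["cx"],c["cy"],*T.ravel()]))
    cv2.imwrite(f"pics/{name}.png",c["image"][:,:,::-1])
def tshot(manip,cam,name):
    cv2.imwrite(f"pics/{name}.png",manip.camera(cam)["image"][:,:,::-1])
def load(name):
    a=np.load(f"pics/{name}.npy"); CAM[name]=(a[0],a[1],a[2],a[3:].reshape(4,4))
E
python3 - <<'E'
from rig import manip
from h import *
print(R.from_rotvec(manip.get_ee_rot()).as_matrix().round(3))
manip.move_to([.53,.19,.28],rot(0.05))
wshot(manip,"w1"); print(manip.get_time(),manip.get_joint_positions())
E
```

```text
[[-0.     0.406 -0.914]
 [ 0.001 -0.914 -0.406]
 [-1.    -0.001 -0.   ]]
3.05 [ 3.21886101e-01  3.01940506e-01  1.74485530e+00 -1.33530172e-04
  1.09488554e+00 -1.29762081e+00]
```

View pics/w1.png

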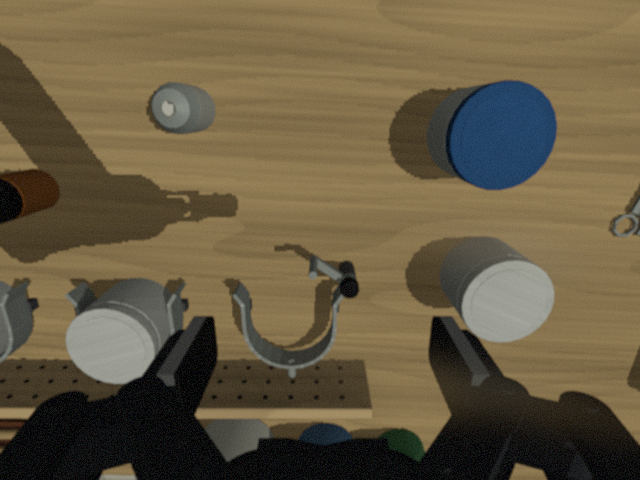

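Run:
```python
import cv2
a=cv2.imread("pics/w1.png"); cv2.imwrite("pics/w1c.png",cv2.resize(a[220:420,215:395],None,fx=3,fy=3,interpolation=cv2.INTER_CUBIC))
cv2.imwrite("pics/w1d.png",cv2.resize(a[70:350,400:600],None,fx=2,fy=2,interpolation=cv2.INTER_CUBIC))
```

```text
(no output)
```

View pics/w1c.png

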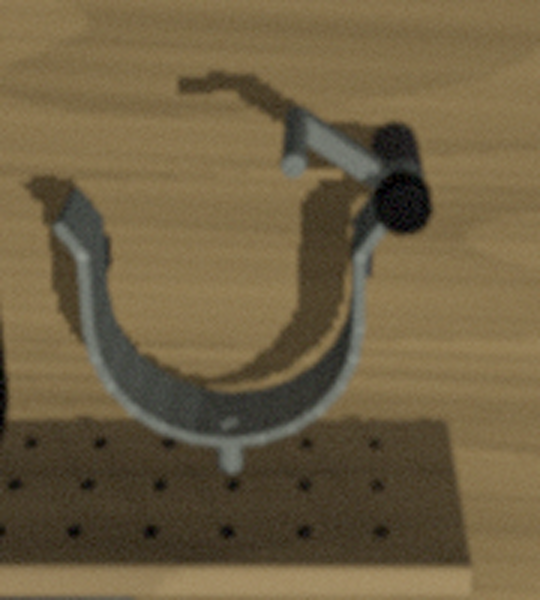

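View pics/w1d.png

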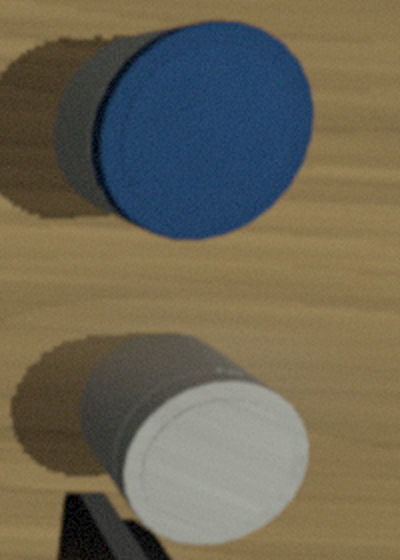

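Run:
```python
from h import *
load("w1")
C=lambda u,v:((u+.5)/3-.5+215,(v+.5)/3-.5+220); D=lambda u,v:((u+.5)/2-.5+400,(v+.5)/2-.5+70)
W={}
for n,p,z in [("knob",C(403,203),.06),("pin",C(293,163),.082),("bendL",C(83,260),.04),("bendR",C(359,257),.04),("back",C(222,440),.04),("tip",C(60,224),.04),
 ("blue",D(205,130),.075),("tind",D(215,463),.075),("corner",C(470,566),.085),("shaker",(169,107),.066)]:
    W[n]=px2w("w1",*p,z)*1000; print(n,W[n].round(1))
def model(x,q):
    c,s=np.cos(x[2]),np.sin(x[2]); return x[:2]+np.array([[c,-s],[s,c]])@np.array(q)
F={"knob":(-58,64),"bendL":(-30,-50),"bendR":(-30,50),"back":(50,0),"tip":(-42,-60),"corner":(68,90)}
def res(x):
    return np.concatenate([model(x,F[k])-W[k][:2] for k in F]+[model(x,(-58-45*np.sin(x[3]),64-45*np.cos(x[3])))-W["pin"][:2]])
s=least_squares(res,[670,155,.05,.4],x_scale=[1,1,.01,.01],loss="soft_l1"); print(s.x.round(3)); print(s.fun.reshape(-1,2).round(1), res(s.x).reshape(-1,2).round(1))
# same for top tins relation
x=s.x
for dy in(-180,-360): print("tin pred",model(x,(3,dy)))
for k in["blue","tind","shaker"]:
    c,sn=np.cos(x[2]),np.sin(x[2]);print(k,(np.array([[c,sn],[-sn,c]])@(W[k][:2]-x[:2])).round(1))
```

```text
knob [611.2 220.2  60. ]
pin [588.6 182.9  82. ]
bendL [649.3 108.2  40. ]
bendR [643.1 207.9  40. ]
back [724.7 159.9  40. ]
tip [635.2 100.3  40. ]
blue [456.6 336.9  75. ]
tind [611.3 373.8  75. ]
corner [738.7 251.3  85. ]
shaker [448.3  56.   66. ]
[6.74728e+02 1.58936e+02 4.30000e-02 6.40000e-01]
[[ 2.9  0.2]
 [-2.4 -0.5]
 [-0.5 -0.2]
 [ 0.   1.2]
 [ 0.2 -3.1]
 [ 0.1  0.4]
 [ 0.2  0.2]] [[ 2.9  0.2]
 [-2.4 -0.5]
 [-0.5 -0.2]
 [ 0.   1.2]
 [ 0.2 -3.1]
 [ 0.1  0.4]
 [ 0.2  0.2]]
tin pred [685.4237771  -20.77065615]
tin pred [ 693.12259515 -200.6059369 ]
blue [-210.3  187.1]
tind [-54.2 217.4]
shaker [-230.6  -93.1]
```

```bash
cat >> h.py <<'E'
X=np.array([.6747,.1589]); YAW=.043
def S2W(x,y):
    c,s=np.cos(YAW),np.sin(YAW); return X+np.array([c*x-s*y,s*x+c*y])
def W2S(p):
    c,s=np.cos(YAW),np.sin(YAW); return np.array([[c,s],[-s,c]])@(np.array(p)[:2]-X)
def pin(q): return np.array([-.0595-.045*np.sin(q),.064-.045*np.cos(q)])
def tool_open(q,off):   # tool on the inner side, pushing open
    p=pin(q)+off*np.array([np.cos(q),-np.sin(q)]); return S2W(*p)
def tool_close(q,off):
    p=pin(q)-off*np.array([np.cos(q),-np.sin(q)]); return S2W(*p)
E
python3 - <<'E'
from rig import manip
from h import *
manip.command_gripper(0.0,f_grip=30)
q=.62
p=tool_open(q,.032); manip.move_to([*p,.13],rot(YAW-q))
wshot(manip,"w2")
manip.servo_line([*p,.077],rate=.1); wshot(manip,"w3")
print(manip.get_width(),manip.get_position(),manip.get_contact_force(),manip.get_time())
E
```

```text
7.453813474322248e-05 [0.61522938 0.16525846 0.07749707] [ 0.8596295  -0.06441771  0.19537024] 5.3333
```

View pics/w3.png

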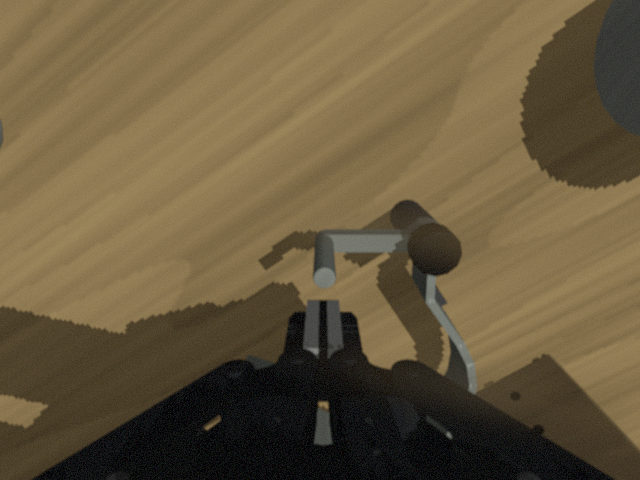

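The wrist view shows the pin (324,277) squarely ahead of the closed fingertips (323,305), with the arm at a right angle. Next I'll push it open along the arc.

Run:
```python
from rig import manip
from h import *
for q in list(np.arange(.62,2.11,.165)):
    p=tool_open(q,.014); manip.servo_line([*p,.077],rot(YAW-q),rate=.06)
    f=manip.get_contact_force(); print(round(q,2),np.round(f,1))
wshot(manip,"w4"); print(manip.get_time())
```

```text
0.62 [-0.4 -1.2  0.4]
0.78 [-0.3 -0.  -0.5]
0.95 [-0.3  0.2 -0. ]
1.12 [ 0.1  0.1 -0.7]
1.28 [0.3 0.9 0.2]
1.45 [ 0.8  0.1 -0.6]
1.61 [ 0.3 -1.4 -0. ]
1.78 [ 0.3 -0.2  0.1]
1.94 [ 0.   0.8 -0.8]
2.11 [-0.  -0.6 -0.2]
8.6833
```

View pics/w4.png

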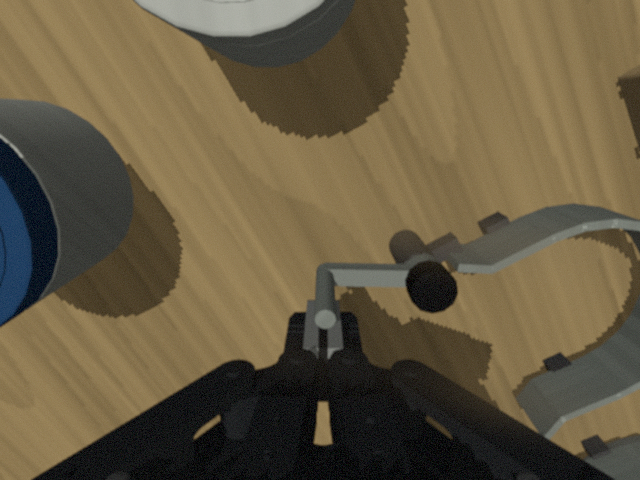

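The hook now sits at about 2.1 rad, with the pin at (324,318) against the fingertips. I'll retreat, set the fingers about 32 mm apart, and push the tin sideways onto the stall axis.

Run:
```python
from rig import manip
from h import *
q=2.11
p=tool_open(q,.030); manip.servo_line([*p,.077],rate=.1); manip.servo_line([*p,.16],rate=.2)
tin=np.array([-.209,.187]); goal=np.array([-.185,0.0]); d=goal-tin; L=np.linalg.norm(d); d/=L; a=np.arctan2(d[1],d[0])
st=tin-d*.082; w=S2W(*st)
print(w, manip.solve_ik([*w,.04],rot(YAW+a)) is not None)
manip.move_to([*w,.16],rot(YAW+a)); manip.command_gripper(.032)
wshot(manip,"w5"); manip.servo_line([*w,.042],rate=.15); wshot(manip,"w6")
print(manip.get_width(),manip.get_contact_force(),manip.get_time())
```

```text
[0.44392964 0.41755191] True
0.031749256111496975 [ 0.00963891 -0.60247156  0.6308597 ] 11.925
```

View pics/w5.png

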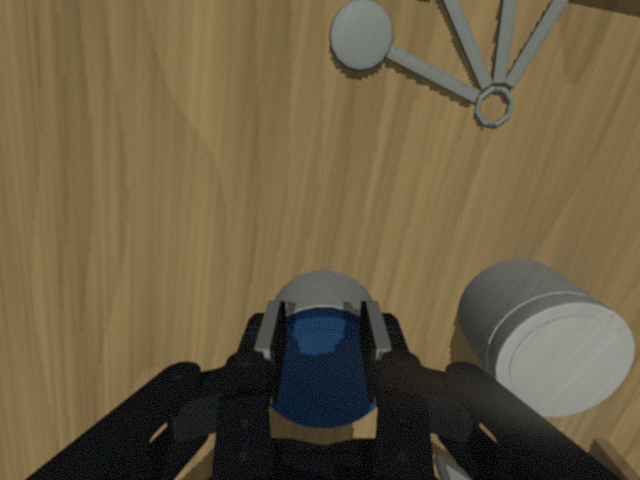

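View pics/w6.png

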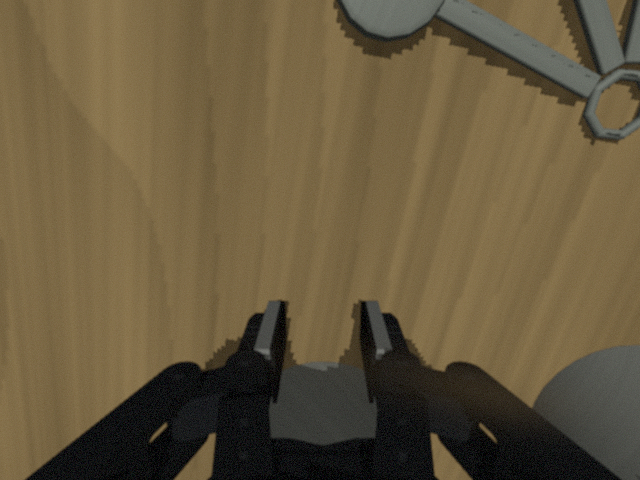

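The tin is centred between the fingers in both views, with its near edge at (323,362). Next I'll push it sideways.

Run:
```python
from rig import manip
from h import *
tin=np.array([-.209,.187]); goal=np.array([-.185,0.0]); d=goal-tin; L=np.linalg.norm(d); d/=L
for o in (.062,):
    manip.servo_line([*S2W(*(tin-d*o)),.042],rate=.06); print(manip.get_contact_force().round(1) if hasattr(manip.get_contact_force(),'round') else manip.get_contact_force())
for k in (.5,1.0):
    g=tin+(goal-tin)*k
    manip.servo_line([*S2W(*(g-d*.0534)),.042],rate=.08); print(np.round(manip.get_contact_force(),1))
tshot(manip,"side","s2");tshot(manip,"top","t2"); wshot(manip,"w7"); print(manip.get_time())
```

```text
[-0.4 -0.4  0.8]
[-0.2 -0.2 -0. ]
[ 0.3 -0.1  0.7]
15.3167
```

View pics/s2.png

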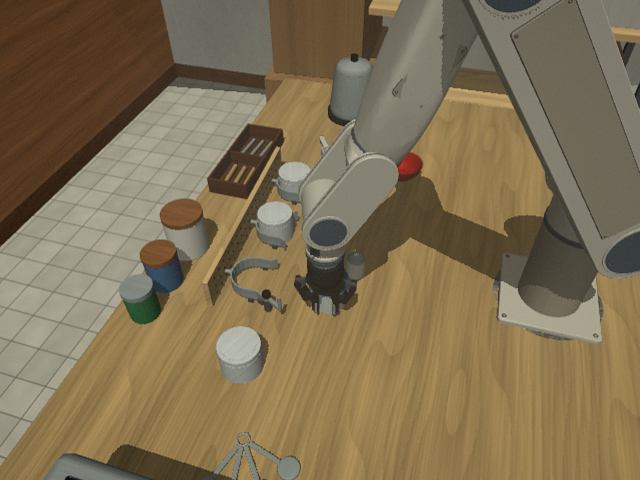

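View pics/t2.png

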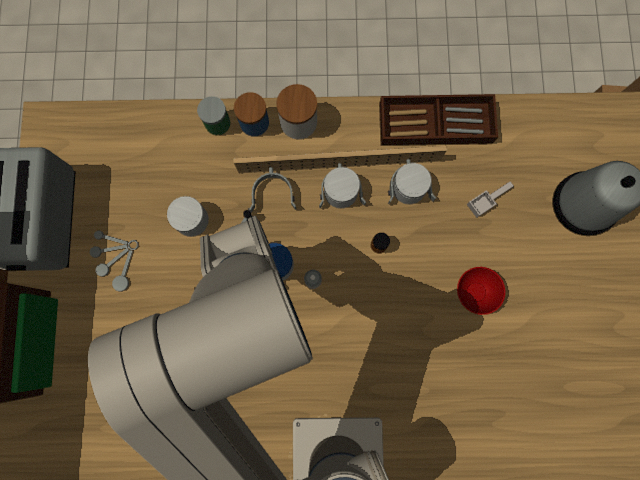

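The tin has arrived next to the stall axis; its blue lid edge shows at about (283,262) in the top view. The shaker has not moved. I'll go round behind the tin and measure it.

Run:
```python
from rig import manip
from h import *
tin=np.array([-.209,.187]); goal=np.array([-.185,0.0]); d=goal-tin; L=np.linalg.norm(d); d/=L
b=S2W(*(goal-d*.085)); manip.servo_line([*b,.042],rate=.15); manip.servo_line([*b,.16],rate=.25)
w=S2W(-.275,0); manip.move_to([*w,.19],rot(YAW)); wshot(manip,"w8");tshot(manip,"top","t3");tshot(manip,"side","s3"); print(manip.get_time())
```

```text
17.8333
```

View pics/w8.png

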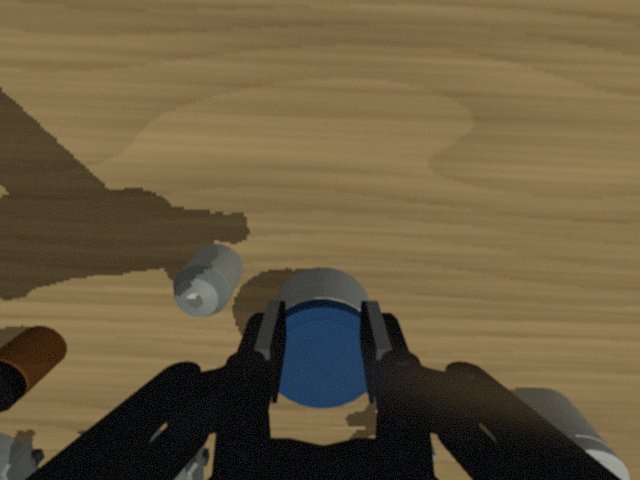

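View pics/s3.png

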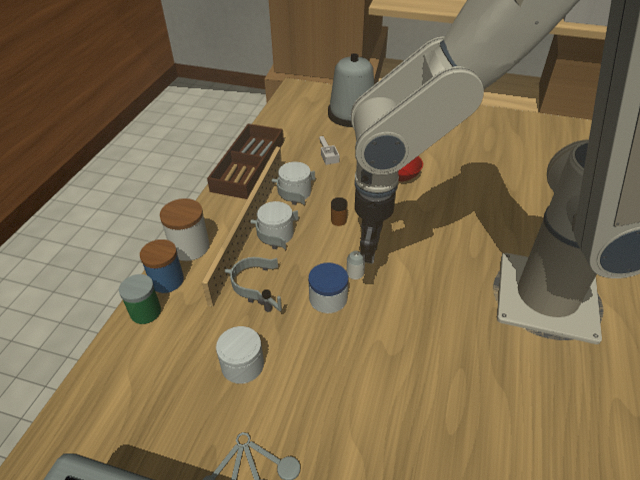

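View pics/t3.png

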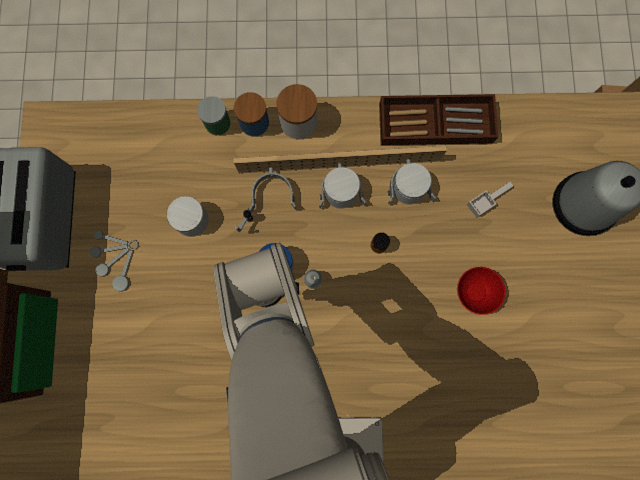

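Run:
```python
from h import *
load("w8")
for n,p in [("near",(323,300)),("far",(321,408)),("base",(323,270))]:
    z=.0 if n=="base" else .075
    print(n,(W2S(px2w("w8",*p,z))*1000).round(1))
a=cv2.imread("pics/s3.png").astype(int); m=((a[:,:,0]-a[:,:,2]>25)&(a[:,:,0]>60)); m[:255]=0;m[310:]=0;m[:,:300]=0;m[:,355:]=0
ys,xs=np.nonzero(m); c=((xs.min()+xs.max())/2,(ys.min()+ys.max())/2); print(xs.min(),xs.max(),ys.min(),ys.max(),(W2S(px2w("side",*c,.075))*1000).round(1))
```

```text
near [-234.6    0.6]
far [-139.7   -1. ]
base [-225.2    0.6]
309 347 263 295 [-186.6    9. ]
```

The wrist view puts the tin at about (−187, 0) mm in the stall frame, on the axis. The side view's y (+9) carries the same bias it showed for the knob. I'll push it home in stages, watching the force.

Run:
```python
from rig import manip
from h import *
w=S2W(-.275,0); manip.servo_line([*w,.042],rate=.2)
for x in (-.242,-.15,-.085,-.065):
    manip.servo_line([*S2W(x,0),.042],rate=.06 if x<-.2 else .08); print(x,np.round(manip.get_contact_force(),1))
tshot(manip,"side","s4"); wshot(manip,"w9");tshot(manip,"top","t4"); print(manip.get_time())
a=[cv2.imread(f"pics/{n}4.png") for n in "st"]
cv2.imwrite("pics/st4.png",np.hstack([cv2.resize(a[0][220:340,200:360],None,fx=2.5,fy=2.5),cv2.resize(a[1][140:260,200:360],None,fx=2.5,fy=2.5)]))
```

```text
-0.242 [ 0.  -0.6  0.2]
-0.15 [-0.3 -0.4  0.2]
-0.085 [-0.7  0.2 -0.3]
-0.065 [-0.1 -0.   0.3]
22.2417
```

View pics/st4.png

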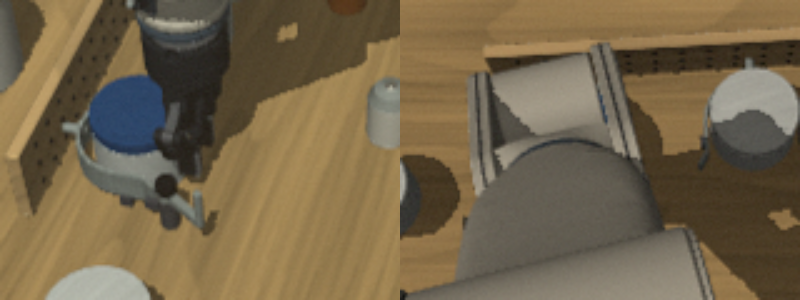

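View pics/w9.png

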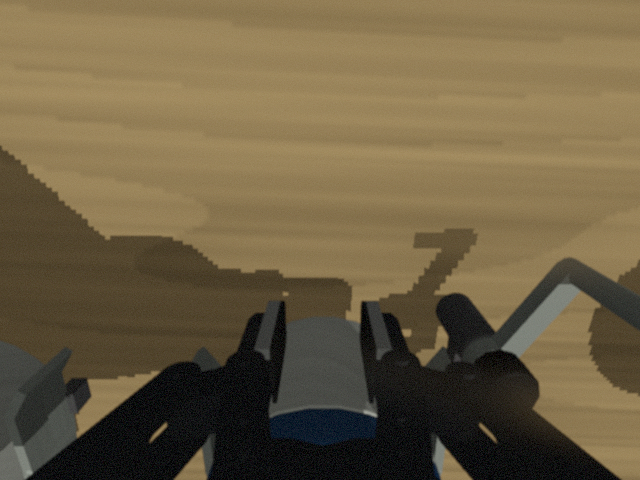

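The tin has entered the stall cleanly and the knob is clear of the fingers. I'll press on in small steps until the force rises.

Run:
```python
from rig import manip
from h import *
for x in np.arange(-.060,-.036,.002):
    manip.servo_line([*S2W(x,0),.042],rate=.03); f=np.mean([ (manip.hold(.03),manip.get_contact_force())[1] for _ in range(4)],0); print(round(x,3),np.round(f,1),(W2S(manip.get_position())*1000).round(1))
    if np.linalg.norm(f[:2])>6: break
tshot(manip,"side","s5"); wshot(manip,"w10"); print(manip.get_time())
a=cv2.imread("pics/s5.png"); cv2.imwrite("pics/s5c.png",cv2.resize(a[230:330,200:320],None,fx=5,fy=5,interpolation=cv2.INTER_CUBIC))
```

```text
-0.06 [-1.1 -0.2  0. ] [-60.1  -0. ]
-0.058 [-2.2  0.2  0.3] [-58.   0.]
-0.056 [-1.  -0.1  0. ] [-55.9  -0. ]
-0.054 [-1.5 -0.1 -0.3] [-53.9   0. ]
-0.052 [-1.3 -0.2 -0.6] [-51.9   0. ]
-0.05 [-5.8 -0.   1.9] [-51.2  -0. ]
-0.048 [-12.2   0.1   6.7] [-51.2  -0.1]
25.0917
```

View pics/s5c.png

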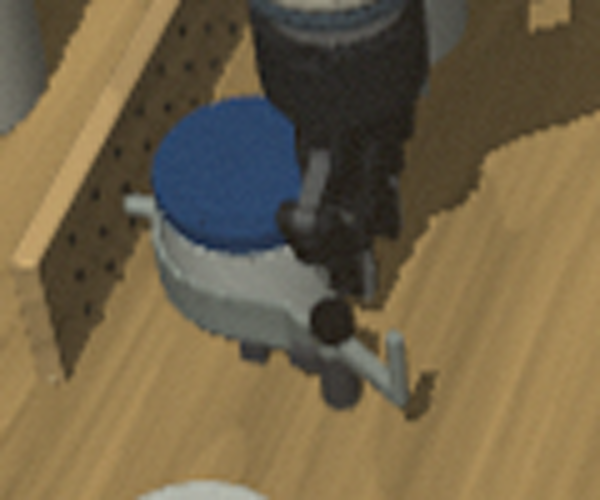

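The tin stopped solidly at TCP x = −51.2 mm in the stall frame (expected about −50), which means home. I'll back out, close the fingers, and go to the outside of the pin.

Run:
```python
from rig import manip
from h import *
manip.servo_line([*S2W(-.125,0),.042],rate=.1); manip.servo_line([*S2W(-.125,0),.16],rate=.25)
manip.command_gripper(0.0)
q=2.11; p=tool_close(q,.032); manip.move_to([*p,.14],rot(YAW-q)); wshot(manip,"w11")
manip.servo_line([*p,.077],rate=.15); wshot(manip,"w12"); print(manip.get_contact_force(),manip.get_time())
tshot(manip,"side","s6");a=cv2.imread("pics/s6.png"); cv2.imwrite("pics/s6c.png",cv2.resize(a[230:330,200:320],None,fx=5,fy=5,interpolation=cv2.INTER_CUBIC))
```

```text
[-0.14433061  0.69977622 -0.05233789] 29.6667
```

View pics/w12.png

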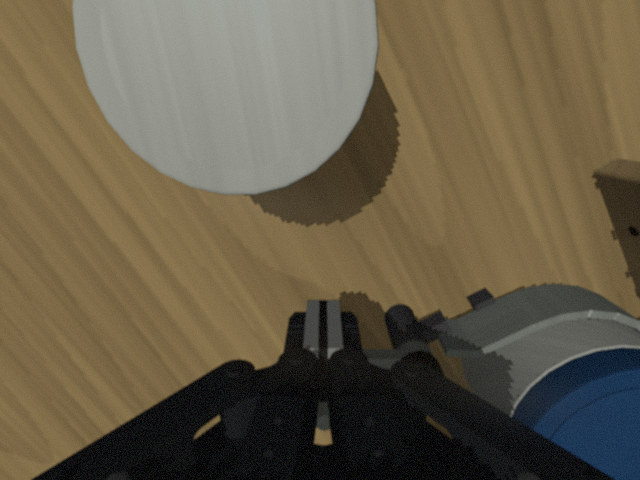

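View pics/w11.png

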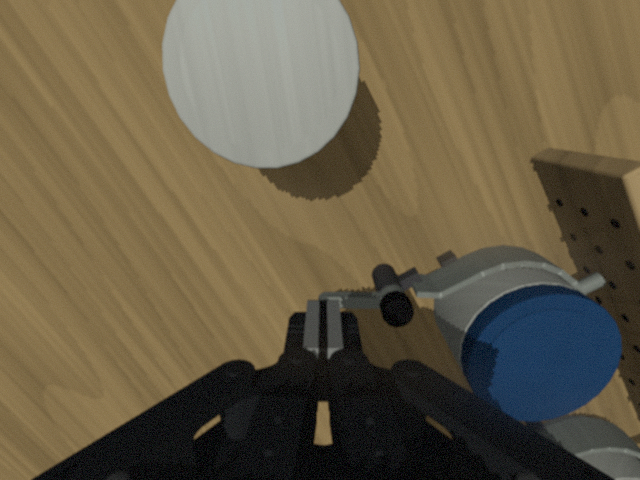

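View pics/s6c.png

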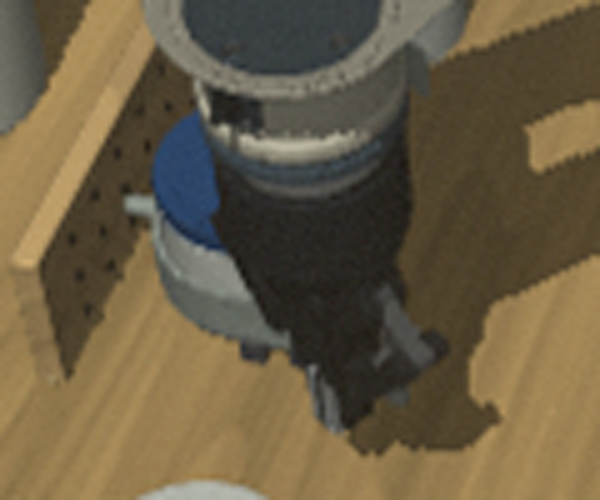

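The tin stayed home and the fingertips are on the outer side of the pin. I'll sweep the hook closed, then press lightly against its stop.

Run:
```python
from rig import manip
from h import *
for q in list(np.linspace(2.11,0,14)):
    p=tool_close(q,.015); manip.servo_line([*p,.077],rot(YAW-q),rate=.06)
    print(round(q,2),np.round(manip.get_contact_force(),1))
for o in np.arange(.013,.003,-.0015):
    manip.servo_line([*tool_close(0,o),.077],rate=.03); manip.hold(.1); f=np.mean([(manip.hold(.03),manip.get_contact_force())[1] for _ in range(3)],0); print(round(o,4),np.round(f,1),(W2S(manip.get_position())*1000).round(1))
    if np.linalg.norm(f[:2])>4: break
wshot(manip,"w13"); print(manip.get_time())
```

```text
2.11 [ 0.6  0.5 -0.3]
1.95 [-1.3 -0.5  0.1]
1.79 [-0.1  0.4  0.6]
1.62 [ 0.3  0.4 -0.3]
1.46 [ 0.9 -0.2 -0.8]
1.3 [-0.   0.5  0.2]
1.14 [ 0.  -0.4 -1. ]
0.97 [ 0.4 -1.3  0.3]
0.81 [-0.3 -0.2 -0.1]
0.65 [ 0.2 -0.7 -0.5]
0.49 [-0.   0.1  0.2]
0.32 [0.  0.5 0.4]
0.16 [-0.6  0.3 -0.7]
0.0 [ 0.8  0.1 -0.4]
0.013 [-2.9  0.   1. ] [-73.1  19. ]
0.0115 [-7.9 -0.1  3.8] [-72.8  18.9]
35.1083
```

View pics/w13.png

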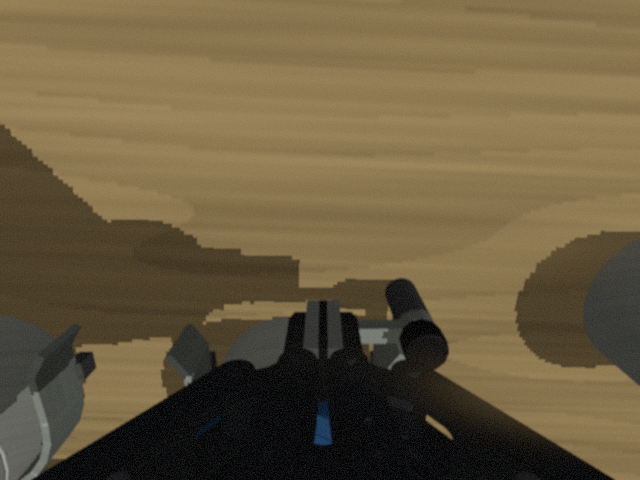

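The hook hit its stop at TCP x = −72.8 mm, about where 0 rad should be, and the arm lies straight across in the view. I'll retreat and verify.

Run:
```python
from rig import manip
from h import *
manip.servo_line([*S2W(-.12,.019),.077],rate=.1); manip.servo_line([*S2W(-.12,.019),.26],rate=.25)
manip.move_to([*S2W(-.17,.019),.28],rot(YAW)); wshot(manip,"w14"); tshot(manip,"side","s7"); print(manip.get_time(),manip.get_contact_force())
a=cv2.imread("pics/w14.png");b=cv2.imread("pics/s7.png")
cv2.imwrite("pics/f.png",np.hstack([cv2.resize(a[230:430,230:430],(400,400),interpolation=2),cv2.resize(b[220:340,195:315],(400,400),interpolation=2)]))
```

```text
37.0667 [ 0.32644453 -0.14120686  0.27722331]
```

View pics/w14.png

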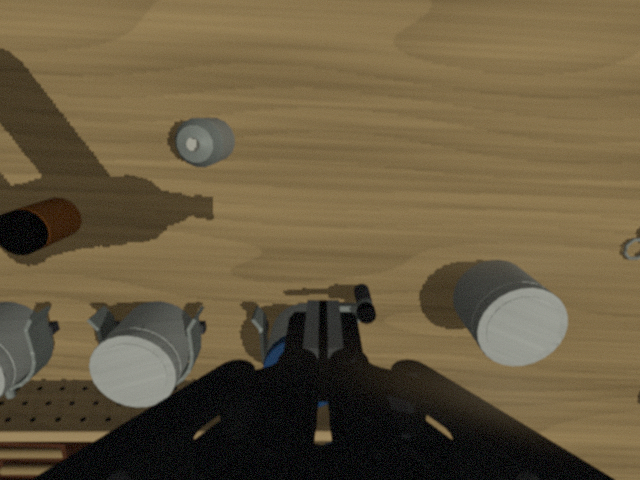

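View pics/f.png

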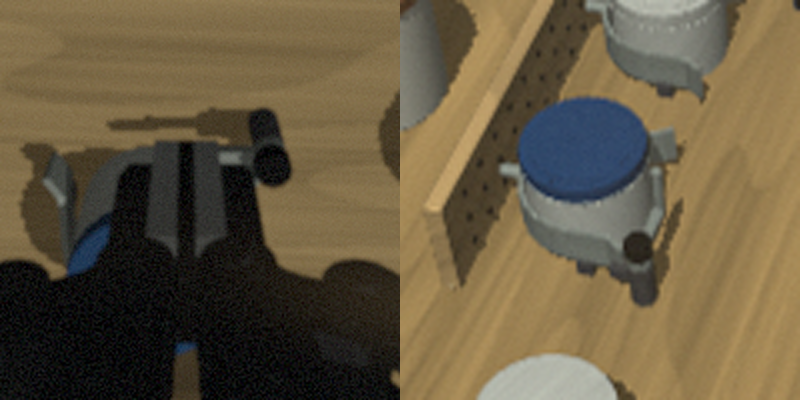

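View pics/s7.png

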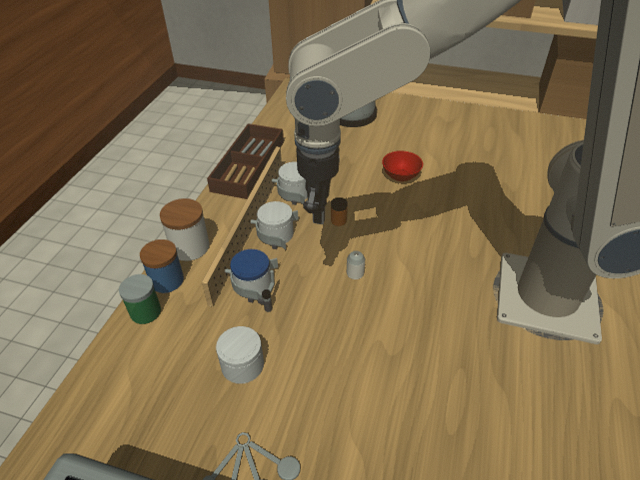

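The side view shows the tin seated in the ring and the hook across the mouth; tin_d, the shaker and the jar are unmoved. The fingers hide the pin in the wrist view, so I'll take one unobstructed look.

Run:
```python
from rig import manip
from h import *
manip.move_to([*S2W(-.17,-.09),.28],rot(YAW)); wshot(manip,"w15"); tshot(manip,"side","s8"); tshot(manip,"top","t8"); print(manip.get_time())
a=cv2.imread("pics/w15.png"); cv2.imwrite("pics/w15c.png",cv2.resize(a[240:480,340:580],None,fx=2.5,fy=2.5,interpolation=2))
for n,z0,z1 in(("s0","side0","s8"),("t","top0","t8")):
    pass
```

```text
37.7333
```

View pics/w15c.png

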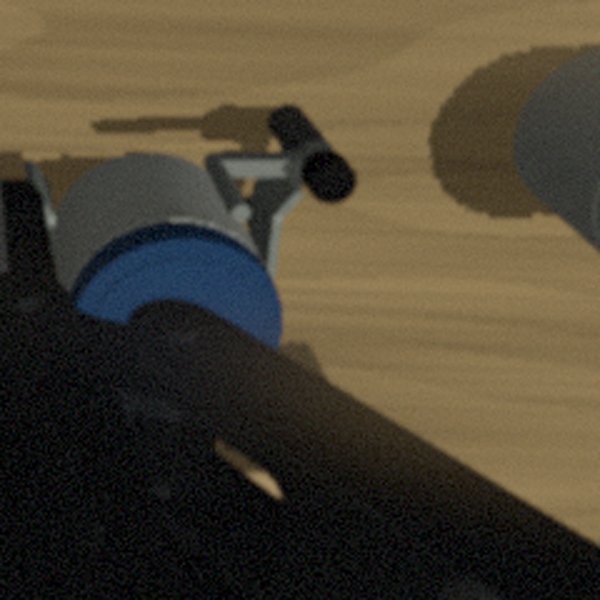

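View pics/t8.png

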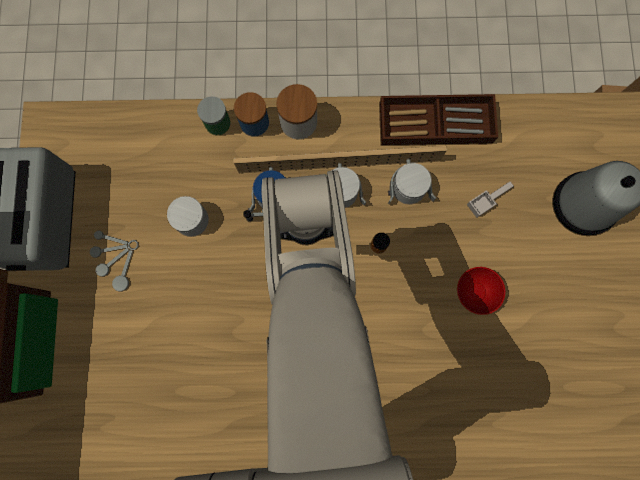

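Run:
```python
from h import *
load("w15"); C=lambda u,v:((u+.5)/2.5-.5+340,(v+.5)/2.5-.5+240)
k=W2S(px2w("w15",*C(328,176),.06)); p=W2S(px2w("w15",*C(241,212),.082)); print(k*1e3,p*1e3,"q",np.arctan2(-(p-k)[0],-(p-k)[1]), "q by model pivot",np.arctan2(-(p[0]+.0595),-(p[1]-.064)))
a=cv2.imread("pics/s8.png").astype(int); m=((a[:,:,0]-a[:,:,2]>25)&(a[:,:,0]>60)); m[:235]=0;m[290:]=0;m[:,:215]=0;m[:,285:]=0
ys,xs=np.nonzero(m); c=((xs.min()+xs.max())/2,(ys.min()+ys.max())/2); print(xs.min(),xs.max(),ys.min(),ys.max(),(W2S(px2w("side",*c,.075))*1000).round(1), w2px("side",[*S2W(.003,0),.075]))
```

```text
[-61.61842357  61.53939611] [-58.22819416  19.85428501] q -0.08115089469349984 q by model pivot -0.028801304038771562
231 268 249 280 [-1.   9.8] [249.3336396  261.15397815]
```

The hook measures about −0.03 rad, which is 0 within error. The lid is at about (1–3, 1) mm after the side-camera bias is taken off, which is home. I'm handing in.

Run:
```python
from rig import manip
manip.hold(.3); print(manip.sign_off(),manip.get_time())
```

```text
the job is handed in; nothing more can be done
the job is handed in; nothing more can be done
```

The blue-lidded tin is home in the empty stall, the hook is back across its mouth, and I handed the job in at about 38 s. I pushed the hook out to about 2.1 rad with closed fingertips. Two fingertips then slid the tin onto the stall's axis and into the ring until it stopped against the back. Last, I pushed the hook back until it met its stop.

**Last checks:**
- **Tin:** it stopped solidly (12 N along the push) with the tool within 1 mm of where it should be for home. The side camera puts the lid at x = −1, y = +10 mm from the stall's origin. That camera read about 8 mm too far in y on the knob and tin as well. Allowing for that gives roughly (2, 1) mm, against home at (3, 0). So the side camera taken alone disagrees; the contact and the wrist view support home.
- **Hook:** the wrist view gives −0.03 rad using the fitted pivot, and −0.08 from the raw knob reading. Both are 0 within error, and it pressed firmly on the stop.
- **Bystanders:** by eye, none had moved in the last pictures. The measuring spoons, scoop and bowl were never approached. The robot was clear of everything at hand-in.

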